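# Bring the lug of a duct collar round to the welding mark by pushing the turntable's arm

### The arm

A 7-joint arm with a two-finger parallel gripper is mounted at the origin on the work surface. World frame = base frame: x ahead of the robot, y to its left, z up, the work surface at z = 0. Lengths are in m, angles in degrees, forces in N, time in s.
With the tool pointing down it reaches from about 0.425 to 0.875 m from the base axis. Payload 4.7 kg.
Tool frame: the origin (TCP) lies at the very end of the fingers, on their centre line; the grasp point (between the pads) lies 19 mm behind it (env.grasp_offset is the distance from the TCP to the grasp point, in m); z points along the fingers, y is the line along which they close (so a half turn about z gives the same grasp; the last joint's range is limited). The gripper opens to 87 mm and grips with 3 to 60 N. Pads are 19 mm wide; open, the fingers measure 117 mm over their backs; the gripper's body (75 mm by 190 mm) begins 51 mm behind the grasp point.
Start: joints at [76.553, 18.392, -4.016, 83.108, 1.295, 78.541, -3.26], TCP at [0.16, -0.63, 0.223] pointing down, gripper open.
Joint ranges: [-163.93, 163.93], [-17.29, 119.83], [-79.2, 71.16], [3.27, 140.29], [-89.18, 269.18], [5.43, 117.66], [-154.24, 154.24]. Speed limits (degrees/s): [147.25, 147.25, 180, 180, 180, 180, 180].

### API

Orientations are given as [roll, pitch, yaw] about the fixed x, y, z axes, in that order (R = Rz(yaw) Ry(pitch) Rx(roll)).
In Python, from cell import env gives the robot as it stands. The module is installed in compiled form; this text tells all that it offers.
- The arm moves only by the tool drive_tool, never from a script. Its argument "moves" is one flat list of numbers, 5 for each row, row after row: the shift along the tool's x, y, z in units of 40 mm (1.0 is 40 mm), then the turn about the tool's z in units of 10 degrees (1.0 is 10 degrees), then the finger opening in mm, from 0 to 87. A call has 1 to 5 rows; each row is the pose to reach, as a shift and turn from the pose commanded when the call began, along the tool's axes at that moment; what a row does not reach only later rows make up. A row lasts 1/8 s, in which the tool goes at most 62.5 mm and 10.7 degrees, less where a joint would pass 70% of its speed; a pose out of reach is approached as far as the arm can. A call with a gripper value outside its range is refused whole. The fingers move at their own pace and stop on an object; "squeeze" is the grip in N (left out, the last holds). Time passes only in rows, so rows that repeat a pose let the fingers close. It gives the time, the measured TCP pose, the force, the opening and the grip force at its end, in the units of the state.
- env.get_obs(): the state, without advancing time (a new reading comes with each control period).
- env.read_camera(name): name is "scene" or "top"; returns (picture, depth): 420x560x3 uint8, red, green, blue; 420x560 float32, m along the optical axis (not along the pixel's ray), 0 where there is no reading.
- env.camera_model(name): a dict with "K" (3x3 intrinsics, pixels), "rvec" (rotation vector, rad) and "tvec" (3), from world to camera coordinates, as OpenCV has them. Camera axes: x right, y down, z forward; pixel columns grow to the right and rows downward; lengths in m; the calibration is good to about 2 mm. A picture is of the moment at which its call begins. camera_model takes no time and is no camera call.
- env.sign_off(): hands the job in; it is judged then, once.
The state is a dict: "time_s": time; "qpos": joint angles; "joint_velocities": joint speeds; "effort": joint torques, N m; "tool_pos": TCP position; "tool_rot": TCP orientation; "force": force on the tool from outside, world axes, zero at the start; "wrist_torque": the same for the moment, N m; "grip_width": finger opening in m; "grasp_force": force on a finger pad.
Only numpy, scipy, OpenCV 4.12 (cv2) and the standard library are available. Lean on these libraries where they do the work, as an engineer would, in place of code of your own. Each camera call takes 0.05 s, during which the arm holds its last target. There are 200 camera calls.

### The job

With a fingertip, push on the arms of the small welding turntable to turn it until the red lug on the steel collar points straight out along the orange arrow on the base, either way round. Only push the arms: do not pinch an arm, do not touch or lift the collar, and leave the other things on the bench where they are. Leave the turntable standing still with the lug on the mark.

Things in the scene. Friction and masses are not known exactly. Their poses are not given: they have to be found in the camera images.
- base: Fixed grey round base, 330 mm across, 12 mm thick. Origin: centre of its underside, on the vertical turning axis, at bench height; z up. An orange arrow lies flat on its upper face along its own +x axis, 90 to 160 mm from the axis, its head pointing in at the axis: this +x direction, seen from the axis, is the mark. It does not turn with the plate.
- turntable (a joint): Angle of plate and arms relative to the base, rad, growing counter-clockwise from above (0: one arm over the orange arrow). Free both ways (-7 to 7), about 0.15 N m of bearing friction (1 to 2 N at an arm); stays where it is left. Plate: steel disc 150 mm across, top 60 mm above the bench, with a 4 mm high centring disc of 84 mm diameter.
- spoke_end (a point): Top edge of the outer end of one of the four level arms, on the arm's middle line, 150 mm from the axis, 55 mm above the bench; the other arms are at 90, 180 and 270 degrees. Arms: 75 to 150 mm from the axis, 12 mm thick, 35 to 55 mm above the bench (23 mm free below), turning with the plate. An arm's counter-clockwise side (from above) is blue, the other white: pushing blue turns the plate clockwise.
- collar: Loose stainless duct collar standing on the plate around its centring disc: open ring, 100 mm outside diameter, 4 mm wall, 45 mm tall, about 0.35 kg, top 105 mm above the bench. Origin: centre of its underside (60 mm above the bench); +x points to the red lug. It rides round with the plate; its angle relative to the arms varies. The robot must not touch it.
- lug_tip (a point): Middle of the outer end of the red lug on the collar's side: lug 14 mm wide, 24 mm tall, reaching 70 mm from the collar's centre, at 92 mm above the bench.
- spray_can: Loose upright can, 60 mm across, 160 mm tall; bystander, leave alone. Origin: centre of its underside.
- spare_ring: Loose plain steel ring standing on the bench, 70 mm across, 70 mm tall, no lug; bystander, leave alone. Origin: centre of its underside.
- grinder: Loose blue angle grinder lying on the bench, about 250 mm long along its x, 65 mm wide, up to 91 mm tall; bystander, leave alone. Origin: near its middle at bench height.
- hammer: Loose hammer lying on the bench, handle along its x; bystander, leave alone. Origin: near its middle at bench height.

How it is judged:
By the outcome, as a careful person would: the job done as asked, in the order asked, and still so for the second after the job is handed in, with the robot touching nothing.
It also fails if it takes over 51 s, if anything falls off the work surface, if the arm or the gripper's body presses on something with over 40 N, if the wrist force passes 120 N, or if a joint passes its speed limit or range.

## Working session

There is one attempt and no reset: what is moved stays moved. The work goes in short steps, Python scripts to look and compute and a tool call to move; the robot and the scene stay as the last step left them, time stands still between calls to the robot, and variables do not carry over. Pictures are saved under pics/ and viewed, at most 10 in all, crops included, and the job is handed in when it is done.

Besides the shell and the picture viewer there is one more tool, called after ">>>" as name(argument=value, ...), one argument or row to a line, values as JSON. drive_tool: Moves the arm, as the interface text tells. Its arguments: {"type":"object","properties":{"moves":{"type":"array","items":{"type":"number"}},"squeeze":{"type":"number"}},"required":["moves"]}

```bash
mkdir -p pics; python3 - <<'E'
from cell import env
import cv2,numpy as np
o=env.get_obs();print(o['time_s'],o['tool_pos'],o['tool_rot'],o['force'])
for n in ['top','scene']:
    p,d=env.read_camera(n);cv2.imwrite(f'pics/{n}0.png',p[:,:,::-1]);np.save(f'pics/{n}0.npy',d)
    m=env.camera_model(n);R=cv2.Rodrigues(np.array(m['rvec']))[0];print(n,m['K'],-R.T@np.array(m['tvec']).ravel(),R)
E
```

```text
0.0 [ 0.15987597 -0.62947334  0.22145881] [-1.79891082e+02  5.55350705e-03  1.42570259e+01] [-0.94217956  0.2708288   0.12222324]
top [[484.29577476   0.         277.26190741]
 [  0.         484.29577476 208.12334857]
 [  0.           0.           1.        ]] [0.28794089 0.01772857 1.39558164] [[-2.51342584e-02 -9.99683804e-01 -7.49610225e-04]
 [-9.82332151e-01  2.48370890e-02 -1.85490336e-01]
 [ 1.85450303e-01 -3.92579581e-03 -9.82645803e-01]]
scene [[471.52094059   0.         278.05911956]
 [  0.         471.52094059 208.56382417]
 [  0.           0.           1.        ]] [ 1.03499408 -0.49193774  0.92919548] [[ 0.69771292  0.71635674  0.00545023]
 [ 0.5590308  -0.53969245 -0.62945741]
 [-0.44797461  0.44222741 -0.77701587]]
```

View pics/top0.png

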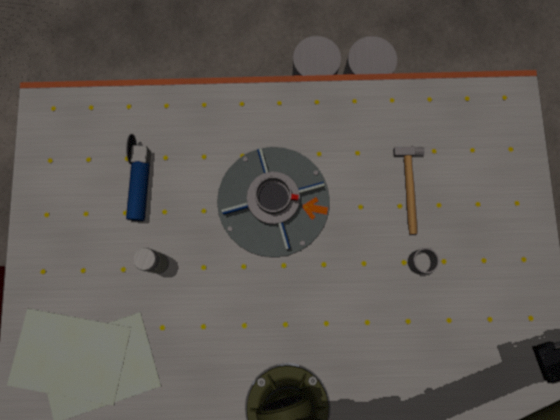

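View pics/scene0.png

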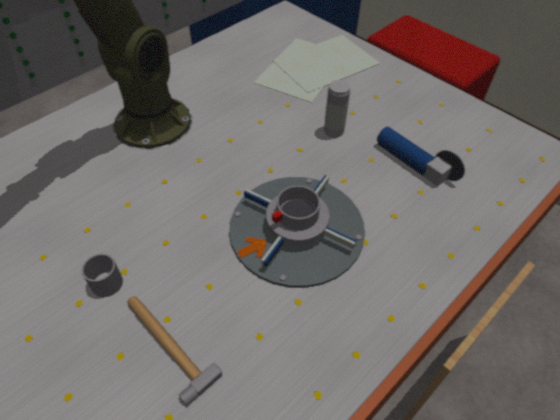

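The top view shows the turntable centred near (273,202), with the lug at (295,197), the arrow at (314,208) and arm ends at (262,150), (325,185), (287,248) and (222,211). Next I'll measure these positions.

```bash
cat > h.py <<'E'
from cell import env
import cv2,numpy as np
def ray(n,px,z):
    m=env.camera_model(n);R=cv2.Rodrigues(np.array(m['rvec']))[0];c=-R.T@np.array(m['tvec']).ravel()
    px=np.atleast_2d(px);d=np.c_[px,np.ones(len(px))]@np.linalg.inv(m['K']).T@R
    return (c+d*((z-c[2])/d[:,2])[:,None])[:,:2]
def big(mask):
    k,l,s,c=cv2.connectedComponentsWithStats(mask.astype(np.uint8),connectivity=8)
    i=1+np.argmax(s[1:,4]);return np.argwhere(l==i)[:,::-1].astype(float)
def measure(n,p,C=None,verbose=True):
    p=p.astype(int);r,g,b=p[...,0],p[...,1],p[...,2]
    roi=np.zeros(p.shape[:2],bool)
    if n=='top': roi[135:270,205:340]=1
    else: roi[165:290,220:375]=1
    red=(r>90)&(g<0.45*r)&(b<0.5*r)&(abs(g-b)<30)&roi
    org=(r>110)&(g>0.3*r)&(g<0.7*r)&(b<0.35*r)&roi
    return red,org
E
python3 - <<'E'
from h import *
for n in ['top','scene']:
    p=cv2.imread(f'pics/{n}0.png')[:,:,::-1]
    print(n)
    hsv=cv2.cvtColor(np.ascontiguousarray(p),cv2.COLOR_RGB2HSV)
    roi=(slice(180,225),slice(285,332)) if n=='top' else (slice(205,260),slice(235,290))
    H=hsv[roi];s=H[...,1]>150
    print(np.unique(H[...,0][s],return_counts=True))
    if n=='top':
        for x,y in [(295,197),(314,208),(235,200),(277,150),(262,155),(200,200),(262,158),(287,240),(233,210)]: print((x,y),p[y,x],hsv[y,x])
p=cv2.imread('pics/top0.png')
cv2.imwrite('pics/z.png',cv2.resize(p[140:265,210:340],None,fx=4.5,fy=4.5,interpolation=cv2.INTER_CUBIC))
E
```

```text
top
(array([  0,   1,   2,   3,   5,   9,  10,  11,  12,  13,  14,  15,  16,
        17, 179], dtype=uint8), array([ 7, 20,  6,  2,  1,  4, 13, 43, 27, 91, 61, 13,  5,  2,  1]))
(295, 197) [121  13   9] [  1 236 121]
(314, 208) [125  58   3] [ 14 249 125]
(235, 200) [67 70 68] [70 11 70]
(277, 150) [67 71 68] [68 14 71]
(262, 155) [105 108 101] [ 43  17 108]
(200, 200) [114 109 106] [ 11  18 114]
(262, 158) [104 107 105] [ 70   7 107]
(287, 240) [25 41 67] [109 160  67]
(233, 210) [15 36 64] [107 195  64]
scene
(array([  0,   1,   2,   3,   4,   9,  10,  11,  12,  13,  14,  15,  16,
       103, 104, 105, 106, 107, 108, 109, 110, 177, 178, 179], dtype=uint8), array([ 22,  26,   8,   5,   1,   3,  21,  29,  19, 131, 104,  16,   6,
         1,   1,  10,   9,  14,  11,   5,   4,   4,   1,  14]))
```

View pics/z.png

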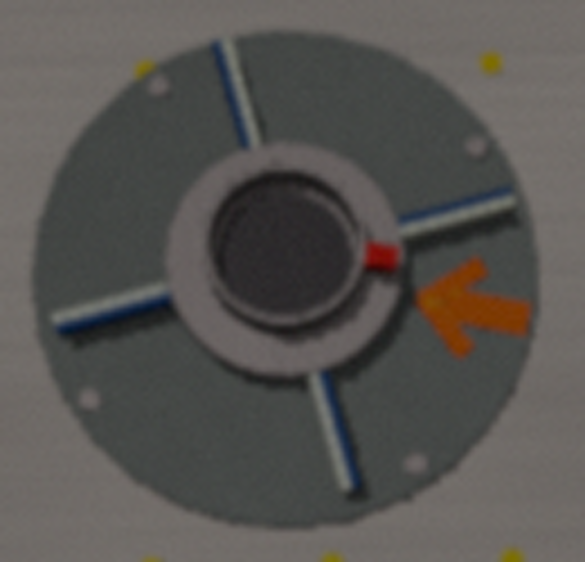

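```bash
cat >> h.py <<'E'
def ang(v): return np.degrees(np.arctan2(v[...,1],v[...,0]))
def masks(p):
    h=cv2.cvtColor(np.ascontiguousarray(p),cv2.COLOR_RGB2HSV).astype(int)
    H,S,V=h[...,0],h[...,1],h[...,2]
    return ((H<6)|(H>174))&(S>130)&(V>55),(H>=9)&(H<=18)&(S>140)&(V>60),h
ROI={'top':(slice(140,262),slice(214,334)),'scene':(slice(170,285),slice(225,370))}
def blob(n,m):
    k=np.zeros(m.shape,bool);k[ROI[n]]=m[ROI[n]];return big(k)
E
python3 - <<'E'
from h import *
from scipy.optimize import least_squares
P={n:cv2.imread(f'pics/{n}0.png')[:,:,::-1] for n in ['top','scene']}
def fit(pts):
    r=least_squares(lambda q:np.hypot(*(pts-q[:2]).T)-q[2],[*pts.mean(0),.1],loss='soft_l1',f_scale=.002);return r.x,np.std(r.fun)
d0=np.load('pics/top0.npy')
for n in P:
    red,org,h=masks(P[n])
    # base edge: points radially from centre where V jumps
    c0=ray(n,[[273,202]] if n=='top' else [[297,228]],.012)[0]
    m=env.camera_model(n)
    g=cv2.GaussianBlur(P[n].mean(2).astype(np.float32),(3,3),0)
    pts=[]
    for a in np.radians(np.arange(0,360,3)):
        rr=np.arange(.145,.19,.0005);w=np.c_[c0[0]+rr*np.cos(a),c0[1]+rr*np.sin(a),0*rr+.012]
        px=cv2.projectPoints(w,np.array(m['rvec']),np.array(m['tvec']),np.array(m['K']),None)[0][:,0].astype(np.float32)
        v=cv2.remap(g,px[:,0],px[:,1],cv2.INTER_LINEAR).ravel();gr=v[8:]-v[:-8]
        i=np.argmax(gr); pts.append(w[i+4,:2])
    c,s=fit(np.array(pts));print(n,'base',c,s)
    o=ray(n,blob(n,org),.012);q=o-o.mean(0);vec=np.linalg.svd(q,full_matrices=0)[2][0]
    if vec@(o.mean(0)-c[:2])<0: vec=-vec
    rad=np.hypot(*(o-c[:2]).T)
    print(' arrow n',len(o),'ctr dir',ang(o.mean(0)-c[:2]),'axis',ang(vec),'r',rad.min(),rad.max())
    rp=blob(n,red)
    for z in (.092,.104):
        l=ray(n,rp,z);print(' lug',len(l),z,l.mean(0),'ang',ang(l.mean(0)-c[:2]),'r',np.hypot(*(l-c[:2]).T).min(),np.hypot(*(l-c[:2]).T).max())
# arms top
c=c
n='top'
E
```

```text
top base [0.57135737 0.02355022 0.16455637] 0.0023747389996656124
 arrow n 265 ctr dir -101.78264975728364 axis -102.42703768896784 r 0.08534725857545002 0.1588075701087796
 lug 39 0.092 [ 0.56464971 -0.03438876] ang -96.60379188541812 r 0.049791929341942875 0.06911298681248099
 lug 39 0.104 [ 0.56210249 -0.033909  ] ang -99.14996103817957 r 0.04953929175328426 0.06876417306289499
scene base [0.57839672 0.02187573 0.165873  ] 0.003499234863277083
 arrow n 340 ctr dir -104.5352311161781 axis -101.81340344541884 r 0.08413070215137713 0.15716971387239279
 lug 88 0.092 [ 0.56603087 -0.03214465] ang -102.89348641842362 r 0.043314488859764425 0.06767924805839685
 lug 88 0.104 [ 0.57275278 -0.03873513] ang -95.31990567526282 r 0.048645833175456316 0.07415289848103916
```

```bash
cat >> h.py <<'E'
def cloud(n,d):
    m=env.camera_model(n);R=cv2.Rodrigues(np.array(m['rvec']))[0];t=np.array(m['tvec']).ravel()
    v,u=np.mgrid[:420,:560];K=np.array(m['K'])
    c=np.dstack([(u-K[0,2])/K[0,0]*d,(v-K[1,2])/K[1,1]*d,d])
    return (c-t)@R
def fitr(pts,r0):
    from scipy.optimize import least_squares
    r=least_squares(lambda q:np.hypot(*(pts-q[:2]).T)-r0,pts.mean(0),loss='soft_l1',f_scale=.002);return r.x,np.std(r.fun)
E
python3 - <<'E'
from h import *
for n in ['top','scene']:
    p=cv2.imread(f'pics/{n}0.png')[:,:,::-1];d=np.load(f'pics/{n}0.npy');X=cloud(n,d)
    red,org,h=masks(p)
    near=np.hypot(X[...,0]-.575,X[...,1]-.022)<.2
    z=X[...,2]
    print(n,'zhist',np.histogram(z[near],bins=np.arange(-.01,.13,.01))[0])
    rim=near&(abs(z-.105)<.006)&~red&(np.hypot(X[...,0]-.575,X[...,1]-.022)<.06)
    print(' rim',rim.sum(),fitr(X[rim][:,:2],.048))
    pl=near&(abs(z-.060)<.004)&(np.hypot(X[...,0]-.575,X[...,1]-.022)<.09);print(' plate mean',pl.sum())
    # arms
    arm=near&(z>.04)&(z<.062)&(np.hypot(X[...,0]-.575,X[...,1]-.022)>.085)
    A=X[arm]; th=ang(A[:,:2]-[.575,.022])
    k,l,s,cc=cv2.connectedComponentsWithStats(arm.astype(np.uint8),connectivity=8)
    for i in range(1,k):
        if s[i,4]>15:
            q=X[l==i]; print('  arm',s[i,4],q.mean(0).round(4),'z',q[:,2].min().round(3),q[:,2].max().round(3))
    for nm,mk in(('red',blob(n,red)),('org',blob(n,org))):
        ii=mk.astype(int);q=X[ii[:,1],ii[:,0]];print(' ',nm,np.median(q,0).round(4),'z',np.percentile(q[:,2],[5,50,95]).round(4))
    b=np.hypot(X[...,0]-.575,X[...,1]-.022)
    base=(b<.18)&(z>.008)&(z<.02);q=X[base][:,:2];
    print(' base', (np.percentile(q,0.3,axis=0)+np.percentile(q,99.7,axis=0))/2,np.ptp(q,axis=0))
E
```

```text
top zhist [2629 4080 4717   17   34  102 1159 1049   56   51   67  201    1    0]
 rim 174 (array([0.57133273, 0.02352578]), np.float64(0.0012736280786904586))
 plate mean 1330
  arm 90 [0.6869 0.0537 0.0538] z 0.043 0.061
  arm 115 [ 0.6005 -0.0911  0.0528] z 0.04 0.062
  arm 123 [0.5418 0.1355 0.0528] z 0.041 0.06
  arm 109 [ 0.4585 -0.0056  0.0539] z 0.044 0.062
  red [ 0.5616 -0.0338  0.1034] z [0.097  0.1034 0.1067]
  org [ 0.5462 -0.0911  0.013 ] z [0.0082 0.013  0.0179]
 base [0.57119383 0.02375367] [0.32848916 0.33207675]
scene zhist [2455 3753 7008    0  154  353 1214 1127  211  246  232  330    0    0]
 rim 300 (array([0.5776195 , 0.02461495]), np.float64(0.0014887835166200077))
 plate mean 1333
  arm 128 [0.5491 0.1398 0.0537] z 0.041 0.06
  arm 176 [ 0.4622 -0.0065  0.0516] z 0.04 0.06
  arm 238 [0.6909 0.0527 0.0519] z 0.04 0.059
  arm 201 [ 0.6088 -0.0918  0.0522] z 0.04 0.059
  red [ 0.5718 -0.036   0.101 ] z [0.0849 0.101  0.1063]
  org [ 0.5492 -0.0902  0.0144] z [0.0111 0.0144 0.0172]
 base [0.57898635 0.02466863] [0.32877939 0.33156821]
```

>>> drive_tool(
  moves=[1.5,-1.2,0,0,0,3,-2.4,0,0,0,4.4,-3.6,0,0,0,5.8,-4.8,0,0,0,7.2,-6,0,0,0],
  squeeze=10,
)

```text
time_s: 0.72
tool_pos: [0.3448, -0.3755, 0.2223]
tool_rot: [180.0, 0.0, 14.3]
force: [-0.0, 0.0, 1.1]
grip_width: 0.0449
grasp_force: 0.0
```

```bash
python3 - <<'E'
from h import *
for n in ['top','scene']:
    p=cv2.imread(f'pics/{n}0.png')[:,:,::-1];d=np.load(f'pics/{n}0.npy');X=cloud(n,d)
    red,org,h=masks(p);ii=blob(n,red).astype(int);V=h[...,2][ii[:,1],ii[:,0]];z=X[ii[:,1],ii[:,0]][:,2]
    c=np.array([.5713,.0235]) if n=='top' else np.array([.578,.0246])
    w=ray(n,ii,.104);a=ang(w-c);r=np.hypot(*(w-c).T)
    g=np.full((ii[:,1].max()-ii[:,1].min()+1,np.ptp(ii[:,0])+1),0);g[ii[:,1]-ii[:,1].min(),ii[:,0]-ii[:,0].min()]=V
    print(n,ii.min(0));print(g)
    for r0 in (52,56,60,64):
        k=(r>r0/1e3)&(r<=(r0+4)/1e3);print(r0,np.sort(((w-c)[k]@[1,0])*1e3).round(0)[[0,-1]] if k.any() else '')
E
```

```text
top [291 194]
[[  0 110 115 113   0   0   0   0]
 [108 121 122 123 119 119 118   0]
 [112 123 125 122 122 123 120 108]
 [116 121 123 120 121 121 117   0]
 [ 98 101 101 100 106 109 104   0]
 [ 59  58  58  63  70  80  77   0]]
52 [-15.  -1.]
56 [-15.  -2.]
60 [-16.  -4.]
64 [-16.  -5.]
scene [273 210]
[[  0   0   0   0  95 111   0   0   0]
 [  0   0   0 119 129 134 135   0   0]
 [  0 114 130 136 138 142 142 131   0]
 [124 135 139 140 141 141 140 136 125]
 [129 139 144 139 141 140 138 126 104]
 [116 136 139 141 135 130 117  92  73]
 [ 90 120 133 130 116  99  83  66  59]
 [ 72  90 104  96  81  71  63  62   0]
 [ 59  62  68  69  64  61  59  58  59]
 [ 61  57  61  60  60  58  63  61  63]
 [  0  56  58  58  64  58  61  65  57]
 [  0   0  61  59  58  63   0   0   0]
 [  0   0   0  58   0   0   0   0   0]]
52 [-17.  -1.]
56 [-17.   1.]
60 [-18.   7.]
64 [-17.   9.]
```

>>> drive_tool(
  moves=[0.9,-1.2,0,0,0,1.8,-2.5,0,0,0,2.7,-3.8,0,0,0,3.6,-5.1,0,0,0,4.5,-6.3,0,0,0],
)

```text
time_s: 1.35
tool_pos: [0.4566, -0.0871, 0.2224]
tool_rot: [179.9, 0.0, 14.2]
force: [1.9, -0.7, -0.6]
grip_width: 0.002
grasp_force: 0.0
```

```bash
cat >> h.py <<'E'
def look(tag):
    for n in ['top','scene']:
        p,d=env.read_camera(n) if tag!='0' else (cv2.imread(f'pics/{n}0.png')[:,:,::-1],np.load(f'pics/{n}0.npy'))
        if tag!='0': cv2.imwrite(f'pics/{n}{tag}.png',p[:,:,::-1])
        X=cloud(n,d);red,org,h=masks(p);z=X[...,2]
        c0=np.array([.5713,.0235] if n=='top' else [.578,.0246])
        rr=np.hypot(*(X[...,:2]-c0).transpose(2,0,1))
        rim=(abs(z-.105)<.006)&~red&(rr<.056)&(rr>.04);c=fitr(X[rim][:,:2],.048)[0]
        o=ray(n,blob(n,org),.012);q=o-o.mean(0);v=np.linalg.svd(q,full_matrices=0)[2][0];v=v*np.sign(v@(o.mean(0)-c0))
        l=ray(n,blob(n,red&(h[...,2]>(90 if n=='top' else 108))),.104)
        print(n,'rim',rim.sum(),c.round(4),'arrow',len(o),ang(o.mean(0)-c0).round(1),ang(v).round(1),'lug',len(l),'c0',ang(l.mean(0)-c0).round(1),'crim',ang(l.mean(0)-c).round(1))
E
python3 -c "
from h import *
look('0');look('1');print(env.get_obs()['tool_pos'])"
```

```text
top rim 174 [0.5713 0.0235] arrow 265 -101.8 -102.4 lug 32 c0 -97.8 crim -97.8
scene rim 300 [0.5776 0.0246] arrow 340 -104.0 -101.8 lug 40 c0 -100.6 crim -100.2
top rim 164 [0.5714 0.0236] arrow 24 -96.6 -59.9 lug 33 c0 -97.6 crim -97.6
scene rim 296 [0.5775 0.0247] arrow 337 -104.0 -101.7 lug 43 c0 -100.1 crim -99.6
[ 0.45835576 -0.08101309  0.22285094]
```

>>> drive_tool(
  moves=[0.2,-0.6,1,0,0,0.25,-0.75,2,0,0,0.25,-0.75,3,0,0,0.25,-0.75,4,0,0,0.25,-0.75,4.5,0,0],
)

```text
time_s: 2.08
tool_pos: [0.4567, -0.0576, 0.0401]
tool_rot: [-179.9, 0.2, 14.3]
force: [-0.2, -0.4, 0.7]
grip_width: 0.0003
grasp_force: 0.0
```

>>> drive_tool(
  moves=[0,0,0,0,0,0,-0.15,0,0,0,0,-0.3,0,0,0],
)

```text
time_s: 2.45
tool_pos: [0.4566, -0.0455, 0.0437]
tool_rot: [179.9, -0.1, 14.2]
force: [0.3, -0.3, 1.2]
grip_width: 0.0005
grasp_force: 0.0
```

>>> drive_tool(
  moves=[0,-0.1,0,0,0,0,-0.2,0,0,0,0,-0.25,0,0,0,0,-0.25,0,0,0],
)

```text
time_s: 2.95
tool_pos: [0.4533, -0.036, 0.0426]
tool_rot: [180.0, -0.0, 14.3]
force: [0.3, -1.4, -0.1]
grip_width: 0.0002
grasp_force: 0.0
```

>>> drive_tool(
  moves=[0,-0.05,0,0,0,0,-0.1,0,0,0,0,-0.1,0,0,0],
)

```text
time_s: 3.32
tool_pos: [0.4523, -0.032, 0.0425]
tool_rot: [180.0, 0.0, 14.3]
force: [0.7, -1.1, -0.7]
grip_width: 0.0006
grasp_force: 0.0
```

```bash
python3 -c "
from h import *
look('2');o=env.get_obs();print(o['tool_pos'],o['force'])"
```

```text
top rim 140 [0.5712 0.0235] arrow 26 -101.1 179.0 lug 32 c0 -97.6 crim -97.5
scene rim 295 [0.5775 0.0246] arrow 337 -104.1 -101.2 lug 43 c0 -100.1 crim -99.7
[ 0.45235708 -0.03223982  0.04251056] [ 0.19729781 -0.23506199  0.82357021]
```

>>> drive_tool(
  moves=[0,-0.05,0,0,0,0,-0.1,0,0,0,0,-0.15,0,0,0,0,-0.15,0,0,0],
)

```text
time_s: 3.92
tool_pos: [0.4508, -0.0262, 0.0425]
tool_rot: [180.0, 0.0, 14.3]
force: [-0.4, 0.7, -0.4]
grip_width: 0.0008
grasp_force: 0.0
```

```bash
python3 -c "
from h import *
look('3');o=env.get_obs();print(o['tool_pos'],o['force'])"
```

```text
top rim 141 [0.5713 0.0235] arrow 55 -101.6 -132.4 lug 33 c0 -97.6 crim -97.5
scene rim 295 [0.5775 0.0246] arrow 337 -104.0 -101.6 lug 43 c0 -100.1 crim -99.7
[ 0.45089138 -0.02639486  0.04254076] [-0.94136261  1.1596069   0.71114993]
```

>>> drive_tool(
  moves=[0,-0.05,0,0,0,0,-0.1,0,0,0,0,-0.15,0,0,0,0,-0.15,0,0,0],
)

```text
time_s: 4.53
tool_pos: [0.4493, -0.0205, 0.0425]
tool_rot: [180.0, 0.0, 14.3]
force: [-1.1, -0.2, 0.5]
grip_width: 0.0002
grasp_force: 0.2
```

```bash
python3 -c "
from h import *
look('4');o=env.get_obs();print(o['tool_pos'],o['force'])
p=cv2.imread('pics/scene4.png');cv2.imwrite('pics/s4c.png',cv2.resize(p[140:300,200:380],None,fx=3,fy=3,interpolation=cv2.INTER_CUBIC))"
```

```text
top rim 140 [0.571  0.0234] arrow 82 -101.9 -108.5 lug 34 c0 -98.9 crim -98.7
scene rim 289 [0.5776 0.0247] arrow 338 -104.0 -101.7 lug 44 c0 -101.1 crim -100.7
[ 0.44931589 -0.02049667  0.04251307] [-0.09218795  0.07426308 -0.61860237]
```

View pics/s4c.png

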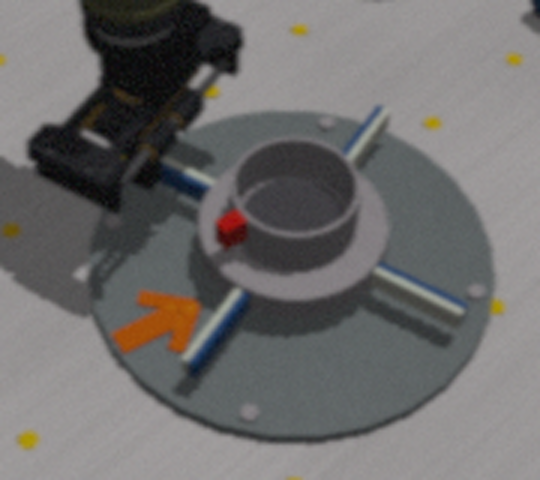

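The crop shows the finger against the blue side of the near arm, around crop position (170,165). The lug has turned about 1.2° and has roughly 3° to go.

>>> drive_tool(
  moves=[0,-0.04,0,0,0,0,-0.08,0,0,0,0,-0.12,0,0,0,0,-0.12,0,0,0],
)

```text
time_s: 5.12
tool_pos: [0.4481, -0.0156, 0.0425]
tool_rot: [-180.0, 0.0, 14.3]
force: [-0.2, -0.3, 1.2]
grip_width: 0.0005
grasp_force: 0.3
```

```bash
python3 -c "
from h import *
look('5');o=env.get_obs();print(o['tool_pos'],o['force'])"
```

```text
top rim 133 [0.5711 0.0236] arrow 103 -101.9 -106.1 lug 30 c0 -100.8 crim -100.6
scene rim 301 [0.5776 0.0245] arrow 324 -104.6 -100.0 lug 43 c0 -103.2 crim -102.9
[ 0.44822281 -0.01561449  0.04250829] [-1.10654954 -1.13149578 -0.96733322]
```

>>> drive_tool(
  moves=[0,-0.03,0,0,0,0,-0.06,0,0,0,0,-0.06,0,0,0,0,0.3,0,0,0,0,0.8,0,0,0],
)

```text
time_s: 5.85
tool_pos: [0.4565, -0.0479, 0.0426]
tool_rot: [180.0, -0.0, 14.3]
force: [0.3, 0.0, 0.1]
grip_width: 0.0005
grasp_force: 0.0
```

>>> drive_tool(
  moves=[0,0.3,-0.5,0,0,-0.3,1.5,-1.5,0,0,-0.6,2.8,-2,0,0,-0.6,4,-2,0,0,-0.6,4.5,-2,0,0],
)

```text
time_s: 6.48
tool_pos: [0.4767, -0.2323, 0.1226]
tool_rot: [179.9, -0.0, 13.9]
force: [0.3, 0.9, 0.3]
grip_width: 0.0002
grasp_force: 0.0
```

```bash
python3 -c "
from h import *
look('6');look('7');o=env.get_obs();print(o['tool_pos'],o['force'])
a=[cv2.imread('pics/top7.png')[140:265,210:340],cv2.imread('pics/scene7.png')[165:290,230:360]]
cv2.imwrite('pics/c7.png',cv2.resize(np.hstack(a),None,fx=3,fy=3,interpolation=cv2.INTER_CUBIC))"
```

```text
top rim 166 [0.5716 0.0235] arrow 265 -101.8 -102.8 lug 34 c0 -102.3 crim -102.6
scene rim 298 [0.5774 0.0245] arrow 314 -105.0 -98.6 lug 42 c0 -104.0 crim -103.5
top rim 172 [0.5712 0.0236] arrow 263 -101.7 -102.4 lug 34 c0 -102.3 crim -102.2
scene rim 296 [0.5776 0.0246] arrow 311 -105.0 -98.3 lug 43 c0 -104.1 crim -103.7
[ 0.47685169 -0.22614387  0.1219336 ] [-0.12555385 -0.0307643   0.82610805]
```

View pics/c7.png

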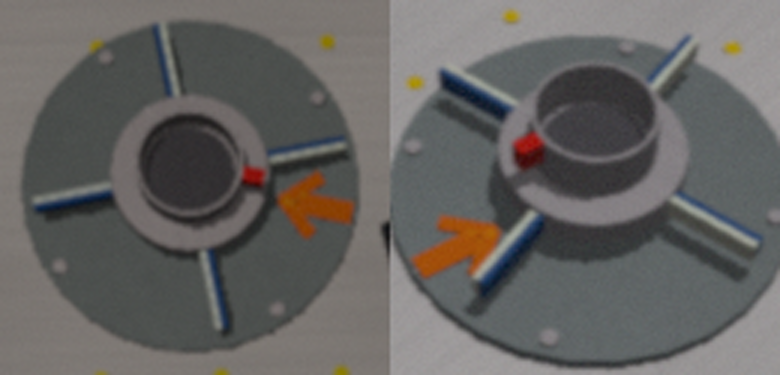

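The crops show the lug, at (253,177) in the left one, lined up with the arrow. Both cameras put it within about 0.5° of the mark, and the robot is well clear.

```bash
python3 -c "
from cell import env
print(env.sign_off())"
```

```text
the job is handed in; nothing more can be done
None
```

The turntable is turned so the red lug points along the orange arrow, to within about 0.5° in both cameras. It was pushed only on the blue side of one arm, the robot was clear of everything, and the job was handed in at about 7 s.

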